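# Index a cutting guide by one hole

### The job

Hook a fingertip under the pull ring of the cutting guide, lift the spring pin out of its hole, swing the straightedge one hole towards the side where the glue bottle stands, and let the ring go so that the pin drops fully home in that hole. Do not pinch the ring between the fingers, and leave the bottle and the other things on the table where they are.

Things in the scene. Friction and masses are not known exactly. Their poses are not given: they have to be found in the camera images.
- guide: cutting guide, fixed: plywood board 285 x 320 x 12 mm; on it a steel index plate, top 24 mm above the table, with five 10 mm holes on a 160 mm radius about the straightedge's pivot, 15 deg (42 mm) apart. Origin: under the middle hole, at table height. x points from there to the pivot (x = 160 mm, y = 0), roughly away from the robot; y to the left of that, z up
- straightedge (a joint): swing of the aluminium straightedge (275 x 36 x 6 mm, top 31 mm above the table) about the pivot, rad; positive takes the ring to the guide's +y (clockwise from above). Starts within 0.005 of 0, pin in the middle hole; holes at -0.524, -0.262, 0, 0.262, 0.524 (play 0.005), stops at +-0.62. Stays where left; about 1 N at the ring moves it once the pin is out
- index_pin (a joint): height of the 8 mm round-nosed pin above its seat, m: 0 fully home; its nose clears the plate from 0.010 on; stop at 0.024. A spring pushes it down, about 4.5 N at the seat, 7.5 N at the top. Let down between two holes it rides on the plate (reads 0.010) and drops into the next hole it meets
- ring_bar (a point): middle of the underside of the ring's top bar, 118 mm above the table with the pin home. Rigid steel ring on the pin, upright across the straightedge: bar 10 x 10 mm, legs 8 mm round; opening 64 mm wide, 58 mm high in the middle, lower corners sloping in. Below it a 22 mm boss, top 45 mm above table. Site x points through the opening, along the straightedge to the pivot; y along the bar, z up
- glue: white glue bottle, 48 mm in diameter, 150 mm tall, standing on the table to the left or right of the guide; origin at the centre of its underside; it shows which way to swing
- pot: grey plastic pot of brushes, 72 mm in diameter, 170 mm tall with the brushes, on the other side of the guide; origin at the centre of its underside
- tape: cardboard roll core lying flat, 90 mm in diameter, 24 mm high, open in the middle; origin at the centre of its underside
- sander: sanding block, 100 x 55 x 40 mm; origin at the centre of its underside
Not all that is in view belongs to the job. There is more than one size of the glue; the job needs the smallest.

How it is judged:
By the outcome, as a careful person would: the job done as asked, in the order asked, and still so for the second after the job is handed in, with the robot touching nothing.
It also fails if it takes over 48 s, if anything falls off the work surface, if the arm or the gripper's body presses on something with over 40 N, if the wrist force passes 120 N, or if a joint passes its speed limit or range.

### The arm

A 6-joint arm with a two-finger parallel gripper is mounted at the origin on the work surface. World frame = base frame: x ahead of the robot, y to its left, z up, the work surface at z = 0. Lengths are in m, angles in rad, forces in N, time in s.
With the tool pointing down it reaches from about 0.325 to 0.75 m from the base axis. Payload 7.6 kg.
Tool frame: the origin (TCP) lies midway between the tips of the shut fingers; the grasp point (between the pads) lies ctrl.grasp_offset behind it (ctrl.grasp_offset is the distance from the TCP to the grasp point, in m); z points along the fingers, y is the line along which they close (so a half turn about z gives the same grasp; the last joint's range is limited). The gripper opens to 85 mm and grips with 20 to 120 N. Pads are 22 mm wide; open, the fingers measure 114 mm over their backs; the gripper's body (76 mm by 85 mm) begins 54 mm behind the grasp point. The pads swing forward as they close: fully open they stand 13 mm farther back than shut.
Start: joints at [-1.281, 0.052, 1.401, -0, 1.689, -0.07], TCP at [0.185, -0.491, 0.231] pointing down, gripper open.
Joint ranges: [-2.9, 2.9], [-0.91, 2.17], [0.12, 2.37], [-1.06, 4.2], [0.26, 2.73], [-2.93, 2.93]. Speed limits (rad/s): [2.57, 2.57, 3.01, 3.14, 3.14, 3.14].

### API

Orientations are given as a unit quaternion [w, x, y, z].
In Python, from cell import ctrl, read_camera, get_calibration, find_in, silhouettes gives the robot as it stands.
- The arm moves only by the tool servo_tool, never from a script. Its argument "series" is a list of rows, each an object of numbers: "dx", "dy", "dz": the shift along the tool's x, y, z scaled (see below); "twist": the turn about the tool's z scaled (see below). A call has 1 to 8 rows; each row is the pose to reach, as a shift and turn from the pose commanded when the call began, along the tool's axes at that moment, turning the shorter way round; what a row does not reach only later rows make up. The controller multiplies each number of a shift by 300 mm and each number of a turn by pi rad. A row lasts 1/10 s, in which the tool goes at most 50 mm and 8.59 degrees, less where a joint would pass 70% of its speed; a pose out of reach is approached as far as the arm can. A call with a number of a shift or a turn outside -1 to 1 is refused whole. A call with a gripper value outside its range is refused whole. "hand" is the gripper's target within -1 to 1 (fully open at 1, half-way at 0, shut at -1), set as the call begins (left out, the last holds). The fingers move at their own pace and stop on an object; "newtons" is the grip in N (left out, the last holds). Time passes only in rows, so rows that repeat a pose let the fingers close. It gives the time, the measured TCP pose, the force, the opening and the grip force at its end, in the units of the state.
- ctrl.state(): the state, without advancing time (a new reading comes with each control period).
- read_camera(name): name is "side" or "top" or "wrist"; returns (picture, depth): 384x512x3 uint8, blue, green, red; 384x512 float32, m along the optical axis (not along the pixel's ray), 0 where there is no reading.
- get_calibration(name): a dict with "fx", "fy", "cx", "cy" (pixels), "R" (3x3) and "t" (3): a world point X has camera coordinates R X + t; the wrist camera has in their place "mount" (4x4, takes a point from camera to tool coordinates, whose origin is the TCP and whose axes are the flange's). Camera axes: x right, y down, z forward; pixel columns grow to the right and rows downward; lengths in m; the calibration is good to about 2 mm. The wrist camera is an equidistant fisheye: a pixel r from the principal point sees the ray r / f radians off the axis. A picture is of the moment at which its call begins: read the wrist's pose just before it. get_calibration takes no time and is no camera call.
- ctrl.sign_off(): hands the job in; it is judged then, once.
Trained networks look in the newest picture that a camera, given by its name, has taken for a name from the list of things; names that differ only in an ending like _2 or _b are one class to them, and where a whole thing is asked for, a point or a joint stands for the part that bears it (a point fixed in the world has none). Each returns a list of dicts, best first, with "p" (0 to 1); they miss things now and then, are a little off and sometimes report something else, mostly with a low value. They report only what shows in the picture. A call takes as long as a camera call. They do not tell look-alikes from the thing itself.
- find_in(target, camera): "point" ([x, y, z] in m, in world coordinates, good to about 4 mm: the middle of the surface that is visible of it).
- silhouettes(target, camera): "region" (384x512 bool, what is visible of it).
The state is a dict: "time": time; "joints": joint angles; "qvel": joint speeds; "tau": joint torques, N m; "position": TCP position; "orientation": TCP orientation; "force": force on the tool from outside, world axes, zero at the start; "moment": the same for the moment, N m; "finger_gap": finger opening in m; "grasp_force": force on a finger pad.
Only numpy, scipy, OpenCV 4.12 (cv2) and the standard library are available. Lean on these libraries where they do the work, as an engineer would, in place of code of your own. Each camera call takes 0.05 s, during which the arm holds its last target. There are 200 camera calls.

## Working session

There is one attempt and no reset: what is moved stays moved. The work goes in short steps, Python scripts to look and compute and a tool call to move; the robot and the scene stay as the last step left them, time stands still between calls to the robot, and variables do not carry over. Pictures are saved under pics/ and viewed, at most 10 in all, crops included, and the job is handed in when it is done.

Besides the shell and the picture viewer there is one more tool, called after ">>>" by a JSON object that holds its "name" and its "arguments", one argument or row to a line. servo_tool: Moves the arm, as the interface text tells. Its arguments: {"type":"object","properties":{"series":{"type":"array","items":{"type":"object","properties":{"dx":{"type":"number"},"dy":{"type":"number"},"dz":{"type":"number"},"twist":{"type":"number"}}}},"hand":{"type":"number"},"newtons":{"type":"number"}},"required":["series"]}

```bash
mkdir -p pics; ls
python3 - <<'E'
from cell import ctrl, read_camera, get_calibration, find_in, silhouettes
import cv2,numpy as np
s=ctrl.state();print(s['time'],s['position'],s['orientation'],s['finger_gap'],ctrl.grasp_offset)
ims=[]
for c in['top','side']:
    im,d=read_camera(c);np.savez(''+c,im=im,d=d);cv2.imwrite(f'pics/{c}0.png',im)
    for n in['guide','straightedge','index_pin','ring_bar','glue','pot']:
        print(c,n,[(np.round(r['point'],3).tolist(),round(r['p'],2)) for r in find_in(n,c)][:4])
    k=get_calibration(c);print({a:np.round(b,3).tolist() for a,b in k.items()})
E
```

```text
pics
0.0 [ 0.18475054 -0.49107676  0.23046355] [-8.09949754e-04  9.83863035e-01  1.78921388e-01 -9.29664987e-05] 0.08536997561074859 0.0187
top guide [([0.663, -0.084, 0.012], 0.6)]
top straightedge [([0.66, -0.085, 0.012], 0.6)]
top index_pin [([0.607, -0.102, 0.127], 0.45)]
top ring_bar [([0.39, -0.367, 0.04], 0.47)]
top glue [([0.741, -0.365, 0.131], 0.65), ([0.645, -0.367, 0.097], 0.53)]
top pot [([0.582, 0.138, 0.055], 0.67)]
{'fx': 472.176, 'fy': 472.176, 'cx': 260.557, 'cy': 191.951, 'R': [[0.03, -1.0, -0.006], [-0.989, -0.029, -0.143], [0.143, 0.011, -0.99]], 't': [-0.012, 0.578, 1.558]}
side guide [([0.665, -0.064, 0.014], 0.74)]
side straightedge [([0.643, -0.088, 0.036], 0.75)]
side index_pin []
side ring_bar [([0.6, -0.089, 0.126], 0.49)]
side glue [([0.743, -0.356, 0.104], 0.79), ([0.644, -0.358, 0.08], 0.68), ([0.55, -0.349, 0.105], 0.67)]
side pot [([0.579, 0.148, 0.066], 0.71), ([0.37, 0.364, 0.024], 0.38)]
{'fx': 480.751, 'fy': 480.751, 'cx': 258.414, 'cy': 188.809, 'R': [[-0.97, -0.244, -0.014], [-0.178, 0.745, -0.643], [0.167, -0.621, -0.766]], 't': [0.555, 0.195, 1.32]}
```

View pics/top0.png

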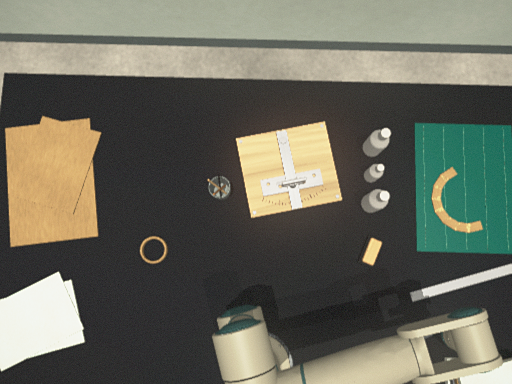

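View pics/side0.png

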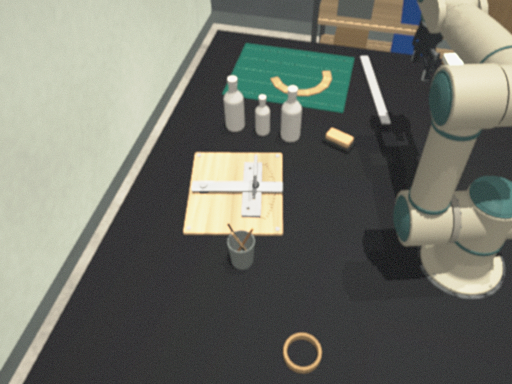

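Smallest bottle: the three candidates in the top view are at (378,141), (374,172) and (376,201). The middle one, also at (263,115) in the side view, is the shortest. All three stand on the guide's −y side, and the pot is on the other side. I'll confirm that in a crop, get the guide pose, and look at the fingers in the wrist camera.

```bash
cat > h.py <<'E'
from cell import ctrl, read_camera, get_calibration, find_in, silhouettes
import cv2,numpy as np
def onplane(c,uv,z):
    k=get_calibration(c);R=np.array(k['R']);t=np.array(k['t'])
    C=-R.T@t;r=R.T@np.array([(uv[0]-k['cx'])/k['fx'],(uv[1]-k['cy'])/k['fy'],1]);return C+r*(z-C[2])/r[2]
def cloud(c,d):
    k=get_calibration(c);R=np.array(k['R']);t=np.array(k['t'])
    v,u=np.indices(d.shape);P=np.stack([(u-k['cx'])/k['fx']*d,(v-k['cy'])/k['fy']*d,d],-1);return (P-t)@R
E
python3 - <<'E'
from h import *
im,_=read_camera('wrist');k=get_calibration('wrist');print({a:np.round(b,3).tolist() for a,b in k.items()})
t=np.load('top.npz');s=np.load('side.npz')
a=cv2.resize(t['im'][110:230,225:400],None,fx=2.28,fy=2.28,interpolation=2)
b=cv2.resize(s['im'][65:245,180:360],None,fx=2.22,fy=2.22,interpolation=2)
H=max(a.shape[0],b.shape[0]);p=lambda x:np.pad(x,((0,H-x.shape[0]),(0,0),(0,0)))
cv2.imwrite('pics/c1.png',np.hstack([p(a),p(b)])[:600,:800]);cv2.imwrite('pics/w0.png',im)
for c,d in(('top',t['d']),('side',s['d'])):
    P=cloud(c,d);m=(P[...,2]>.1)&(P[...,2]<.17)&(np.hypot(P[...,0]-.6,P[...,1]+.095)<.07)&(d>0)
    Q=P[m];print(c,len(Q),Q.mean(0),Q.min(0),Q.max(0))
    w,v=np.linalg.eigh(np.cov(Q[:,:2].T)) ;print(w**.5,v[:,1])
    m=(P[...,2]>.007)&(P[...,2]<.019)&(d>0)&(np.hypot(P[...,0]-.66,P[...,1]+.08)<.26)&(abs(P[...,1]+.08)<.2)
    r=cv2.minAreaRect(P[m][:,:2].astype(np.float32));print(r)
for uv in[(236,138),(325,122),(342,200),(252,217)]:print(onplane('top',uv,.012)[:2])
E
```

```text
{'fx': 297.319, 'fy': 297.319, 'cx': 252.208, 'cy': 190.089, 'mount': [[-0.0, -0.945, -0.327, 0.085], [1.0, -0.0, -0.0, 0.001], [0.0, -0.327, 0.945, -0.143], [0.0, 0.0, 0.0, 1.0]]}
top 81 [ 0.60776453 -0.10082095  0.12780357] [ 0.59688627 -0.14078493  0.10395984] [ 0.61876205 -0.06366141  0.13641472]
[0.00292985 0.02357569] [-0.21928369  0.97566114]
((0.6617292165756226, -0.07978735864162445), (0.5155001878738403, 0.39832258224487305), 0.2174425572156906)
side 87 [ 0.60387643 -0.09492165  0.12597386] [ 0.59333188 -0.14500165  0.10088186] [ 0.61783517 -0.06204647  0.13401042]
[0.00269628 0.02698025] [-0.22227126  0.97498487]
((0.6628957986831665, -0.07909528911113739), (0.5044211745262146, 0.396693617105484), 0.5588953495025635)
[0.77162218 0.09738825]
[ 0.83841573 -0.21400813]
[ 0.56308412 -0.27531844]
[0.49536138 0.03214442]
```

View pics/c1.png

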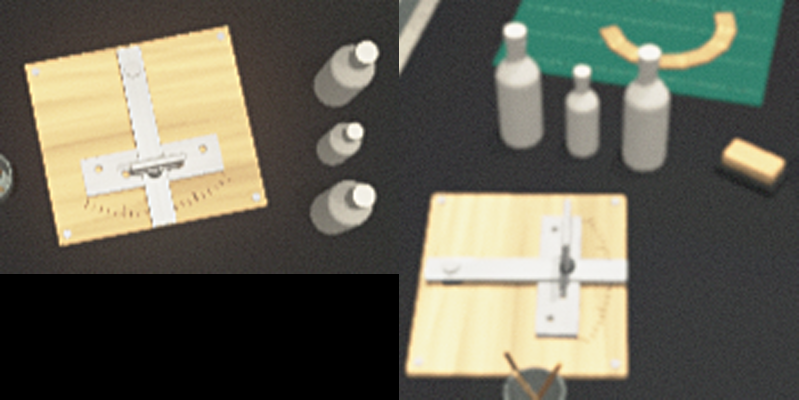

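View pics/w0.png

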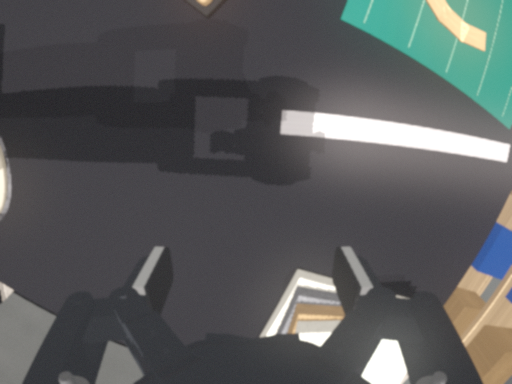

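The crop confirms it: the smallest bottle is the middle one, crop (340,145) in the top view and (582,115) in the side view. It stands on the guide's −y side, so the target is −0.262. The wrist view shows plain straight fingers at (150,280) and (355,280).

The bar can only be hooked through the opening with the tool inclined, so I'll check how the arm behaves at the edge of its reach, in free space.

>>> {"name": "servo_tool", "arguments": {
  "series": [
    {"dy": 0.2, "dz": -0.2},
    {"dy": 0.4, "dz": -0.4},
    {"dy": 0.6, "dz": -0.6},
    {"dy": 0.8, "dz": -0.6},
    {"dy": 1, "dz": -0.6},
    {"dy": 1, "dz": -0.6},
    {"dy": 1, "dz": -0.6},
    {"dy": 1, "dz": -0.6}
  ],
  "hand": -1,
  "newtons": 20
}}

```text
invalid input
```

>>> {"name": "servo_tool", "arguments": {
  "series": [
    {"dx": 0, "dy": 0.2, "dz": -0.2, "twist": 0},
    {"dx": 0, "dy": 0.4, "dz": -0.4, "twist": 0},
    {"dx": 0, "dy": 0.6, "dz": -0.6, "twist": 0},
    {"dx": 0, "dy": 0.8, "dz": -0.6, "twist": 0},
    {"dx": 0, "dy": 1, "dz": -0.6, "twist": 0},
    {"dx": 0, "dy": 1, "dz": -0.6, "twist": 0},
    {"dx": 0, "dy": 1, "dz": -0.6, "twist": 0},
    {"dx": 0, "dy": 1, "dz": -0.6, "twist": 0}
  ],
  "hand": -1
}}

```text
time: 1.55
position: [0.2595, -0.6903, 0.3568]
orientation: [0.009, 0.984, 0.179, 0.002]
force: [-0.1, -0.6, -1.7]
finger_gap: -0.0001
grasp_force: 0.0
```

>>> {"name": "servo_tool", "arguments": {
  "series": [
    {"dx": 0, "dy": 1, "dz": 0, "twist": 0},
    {"dx": 0, "dy": 1, "dz": 0, "twist": 0},
    {"dx": 0, "dy": 1, "dz": 0, "twist": 0},
    {"dx": 0, "dy": 1, "dz": 0, "twist": 0}
  ]
}}

```text
time: 1.95
position: [0.2741, -0.7288, 0.3052]
orientation: [0.031, 0.983, 0.179, 0.006]
force: [-0.4, -0.3, -0.3]
finger_gap: -0.0
grasp_force: 0.0
```

>>> {"name": "servo_tool", "arguments": {
  "series": [
    {"dx": 0, "dy": -0.15, "dz": 0, "twist": 0},
    {"dx": 0, "dy": -0.3, "dz": 0, "twist": 0},
    {"dx": 0, "dy": -0.3, "dz": 0, "twist": 0}
  ]
}}

```text
time: 2.25
position: [0.2421, -0.6438, 0.2996]
orientation: [0.032, 0.983, 0.179, 0.006]
force: [-0.3, -1.3, 1.4]
finger_gap: 0.0
grasp_force: 0.0
```

Pushing past the reach inclines the tool a little, and that inclination stays in the commanded pose afterwards, so a real hook under the bar is possible. I'll move to an azimuth near the guide's heading, with tool x outward so the camera ends up on top, and incline the tool there.

>>> {"name": "servo_tool", "arguments": {
  "series": [
    {"dx": 0.12, "dy": -0.12, "dz": 0, "twist": 0},
    {"dx": 0.24, "dy": -0.24, "dz": 0, "twist": 0},
    {"dx": 0.36, "dy": -0.35, "dz": 0, "twist": 0},
    {"dx": 0.48, "dy": -0.47, "dz": 0, "twist": 0},
    {"dx": 0.6, "dy": -0.59, "dz": 0, "twist": 0},
    {"dx": 0.72, "dy": -0.7, "dz": 0, "twist": 0},
    {"dx": 0.84, "dy": -0.82, "dz": 0, "twist": 0},
    {"dx": 0.95, "dy": -0.93, "dz": 0, "twist": 0}
  ]
}}

```text
time: 3.05
position: [0.4117, -0.2816, 0.2832]
orientation: [0.032, 0.983, 0.179, 0.006]
force: [1.3, -0.5, -0.2]
finger_gap: -0.0001
grasp_force: 0.0
```

>>> {"name": "servo_tool", "arguments": {
  "series": [
    {"dx": 0.12, "dy": -0.12, "dz": 0, "twist": 0},
    {"dx": 0.24, "dy": -0.24, "dz": 0, "twist": 0},
    {"dx": 0.36, "dy": -0.35, "dz": 0, "twist": 0},
    {"dx": 0.48, "dy": -0.47, "dz": 0, "twist": 0},
    {"dx": 0.6, "dy": -0.59, "dz": 0, "twist": 0},
    {"dx": 0.72, "dy": -0.7, "dz": 0, "twist": 0},
    {"dx": 0.84, "dy": -0.82, "dz": 0, "twist": 0},
    {"dx": 0.95, "dy": -0.93, "dz": 0, "twist": 0}
  ]
}}

```text
time: 3.85
position: [0.5805, 0.0797, 0.2654]
orientation: [0.031, 0.983, 0.179, 0.007]
force: [0.9, -1.0, 0.9]
finger_gap: 0.0001
grasp_force: 0.0
```

>>> {"name": "servo_tool", "arguments": {
  "series": [
    {"dx": 0.12, "dy": -0.12, "dz": 0, "twist": 0},
    {"dx": 0.24, "dy": -0.24, "dz": 0, "twist": 0},
    {"dx": 0.36, "dy": -0.35, "dz": 0, "twist": 0},
    {"dx": 0.5, "dy": -0.4, "dz": 0, "twist": 0},
    {"dx": 0.7, "dy": -0.4, "dz": 0, "twist": 0},
    {"dx": 1, "dy": -0.4, "dz": 0, "twist": 0},
    {"dx": 1, "dy": -0.4, "dz": 0, "twist": 0},
    {"dx": 1, "dy": -0.4, "dz": 0, "twist": 0}
  ]
}}

```text
time: 4.65
position: [0.7539, 0.2706, 0.2256]
orientation: [0.029, 0.983, 0.18, 0.016]
force: [0.6, 0.6, -1.2]
finger_gap: 0.0
grasp_force: 0.0
```

>>> {"name": "servo_tool", "arguments": {
  "series": [
    {"dx": 1, "dy": 0, "dz": -0.6, "twist": 0},
    {"dx": 1, "dy": 0, "dz": -0.6, "twist": 0},
    {"dx": 1, "dy": 0, "dz": -0.6, "twist": 0},
    {"dx": 1, "dy": 0, "dz": -0.6, "twist": 0},
    {"dx": 1, "dy": 0, "dz": -0.6, "twist": 0},
    {"dx": 1, "dy": 0, "dz": -0.6, "twist": 0},
    {"dx": 1, "dy": 0, "dz": -0.6, "twist": 0},
    {"dx": 1, "dy": 0, "dz": -0.6, "twist": 0}
  ]
}}

```text
time: 5.45
position: [0.7458, 0.2736, 0.2751]
orientation: [0.026, 0.983, 0.18, 0.039]
force: [0.3, 1.0, -0.2]
finger_gap: 0.0004
grasp_force: 0.0
```

>>> {"name": "servo_tool", "arguments": {
  "series": [
    {"dx": 1, "dy": 0, "dz": 0, "twist": 0},
    {"dx": 1, "dy": 0, "dz": 0, "twist": 0},
    {"dx": 1, "dy": 0, "dz": 0, "twist": 0},
    {"dx": 1, "dy": 0, "dz": 0, "twist": 0},
    {"dx": 1, "dy": 0, "dz": 0, "twist": 0},
    {"dx": 1, "dy": 0, "dz": 0, "twist": 0},
    {"dx": 1, "dy": 0, "dz": 0, "twist": 0},
    {"dx": 1, "dy": 0, "dz": 0, "twist": 0}
  ]
}}

```text
time: 6.25
position: [0.7788, 0.2842, 0.2143]
orientation: [0.023, 0.982, 0.18, 0.057]
force: [-0.7, 0.3, -0.0]
finger_gap: 0.0
grasp_force: 0.0
```

>>> {"name": "servo_tool", "arguments": {
  "series": [
    {"dx": 0, "dy": 0, "dz": -0.17, "twist": 0},
    {"dx": 0, "dy": 0, "dz": -0.33, "twist": 0},
    {"dx": 0, "dy": 0, "dz": -0.5, "twist": 0},
    {"dx": 0, "dy": 0, "dz": -0.66, "twist": 0},
    {"dx": 0, "dy": 0, "dz": -0.83, "twist": 0},
    {"dx": 0, "dy": 0, "dz": -1, "twist": 0},
    {"dx": 0, "dy": 0, "dz": -1, "twist": 0}
  ]
}}

```text
time: 6.95
position: [0.6755, 0.2613, 0.4296]
orientation: [0.02, 0.981, 0.18, 0.072]
force: [-0.2, -0.1, 0.9]
finger_gap: 0.0003
grasp_force: 0.0
```

>>> {"name": "servo_tool", "arguments": {
  "series": [
    {"dx": 1, "dy": 0, "dz": -1, "twist": 0},
    {"dx": 1, "dy": 0, "dz": -1, "twist": 0},
    {"dx": 1, "dy": 0, "dz": -1, "twist": 0},
    {"dx": 1, "dy": 0, "dz": -1, "twist": 0}
  ]
}}

```text
time: 7.35
position: [0.6573, 0.2582, 0.4639]
orientation: [0.018, 0.98, 0.181, 0.086]
force: [0.4, -0.3, -0.4]
finger_gap: 0.0002
grasp_force: 0.0
```

```bash
python3 -c "
from h import *
s=ctrl.state();print(s['joints'],s['position'])"
```

```text
[ 0.34690687  0.69400801  0.1228594  -0.07527533  2.15962466  1.50566383] [0.65733017 0.25823996 0.46387692]
```

>>> {"name": "servo_tool", "arguments": {
  "series": [
    {"dx": 1, "dy": 0, "dz": 0, "twist": 0},
    {"dx": 1, "dy": 0, "dz": 0, "twist": 0},
    {"dx": 1, "dy": 0, "dz": 0, "twist": 0},
    {"dx": 1, "dy": 0, "dz": 0, "twist": 0}
  ]
}}

```text
time: 7.75
position: [0.7059, 0.2736, 0.4077]
orientation: [0.015, 0.978, 0.181, 0.1]
force: [-0.3, 0.1, -0.3]
finger_gap: 0.0002
grasp_force: 0.0
```

>>> {"name": "servo_tool", "arguments": {
  "series": [
    {"dx": 1, "dy": 0, "dz": -0.6, "twist": 0},
    {"dx": 1, "dy": 0, "dz": -0.6, "twist": 0},
    {"dx": 1, "dy": 0, "dz": -0.6, "twist": 0},
    {"dx": 1, "dy": 0, "dz": -0.6, "twist": 0}
  ]
}}

```text
time: 8.15
position: [0.7003, 0.2742, 0.4333]
orientation: [0.011, 0.976, 0.181, 0.12]
force: [-0.4, -0.7, -0.4]
finger_gap: 0.0004
grasp_force: 0.0
```

>>> {"name": "servo_tool", "arguments": {
  "series": [
    {"dx": 1, "dy": 0, "dz": -0.4, "twist": 0},
    {"dx": 1, "dy": 0, "dz": -0.4, "twist": 0},
    {"dx": 1, "dy": 0, "dz": -0.4, "twist": 0},
    {"dx": 1, "dy": 0, "dz": -0.4, "twist": 0},
    {"dx": 1, "dy": 0, "dz": -0.4, "twist": 0},
    {"dx": 1, "dy": 0, "dz": -0.4, "twist": 0},
    {"dx": 1, "dy": 0, "dz": -0.4, "twist": 0},
    {"dx": 1, "dy": 0, "dz": -0.4, "twist": 0}
  ]
}}

```text
time: 8.95
position: [0.7101, 0.2788, 0.4322]
orientation: [0.009, 0.974, 0.181, 0.135]
force: [-0.0, 0.4, -0.2]
finger_gap: -0.0
grasp_force: 0.0
```

>>> {"name": "servo_tool", "arguments": {
  "series": [
    {"dx": 1, "dy": 0, "dz": -0.6, "twist": 0},
    {"dx": 1, "dy": 0, "dz": -0.6, "twist": 0},
    {"dx": 1, "dy": 0, "dz": -0.6, "twist": 0},
    {"dx": 1, "dy": 0, "dz": -0.6, "twist": 0},
    {"dx": 1, "dy": 0, "dz": -0.6, "twist": 0},
    {"dx": 1, "dy": 0, "dz": -0.6, "twist": 0},
    {"dx": 1, "dy": 0, "dz": -0.6, "twist": 0},
    {"dx": 1, "dy": 0, "dz": -0.6, "twist": 0}
  ]
}}

```text
time: 9.75
position: [0.6957, 0.2768, 0.4656]
orientation: [0.006, 0.972, 0.182, 0.152]
force: [-0.2, -0.1, 0.1]
finger_gap: -0.0001
grasp_force: 0.0
```

>>> {"name": "servo_tool", "arguments": {
  "series": [
    {"dx": 1, "dy": 0, "dz": 0, "twist": 0}
  ]
}}

```text
time: 9.85
position: [0.7107, 0.282, 0.4589]
orientation: [0.003, 0.969, 0.182, 0.167]
force: [-0.7, 0.7, -0.1]
finger_gap: 0.0002
grasp_force: 0.0
```

>>> {"name": "servo_tool", "arguments": {
  "series": [
    {"dx": 1, "dy": 0, "dz": 0, "twist": 0}
  ]
}}

```text
time: 9.95
position: [0.7263, 0.2873, 0.4484]
orientation: [0.001, 0.967, 0.182, 0.18]
force: [0.3, -0.1, -0.3]
finger_gap: 0.0
grasp_force: 0.0
```

>>> {"name": "servo_tool", "arguments": {
  "series": [
    {"dx": 1, "dy": 0, "dz": -0.8, "twist": 0}
  ]
}}

```text
time: 10.05
position: [0.7225, 0.287, 0.4595]
orientation: [-0.001, 0.965, 0.182, 0.187]
force: [0.3, -0.3, -1.6]
finger_gap: -0.0
grasp_force: 0.0
```

>>> {"name": "servo_tool", "arguments": {
  "series": [
    {"dx": 1, "dy": 0, "dz": -0.8, "twist": 0}
  ]
}}

```text
time: 10.15
position: [0.7147, 0.2859, 0.4865]
orientation: [-0.004, 0.962, 0.182, 0.206]
force: [-0.1, -0.4, 1.1]
finger_gap: 0.0
grasp_force: 0.0
```

```bash
python3 -c "
from h import *
s=ctrl.state();print(s['joints'],s['position'],s['orientation'])"
```

```text
[ 0.35403447  0.6894785   0.12238642 -0.06267055  1.91847869  1.518004  ] [0.71470942 0.28590569 0.48652089] [-0.00426877  0.96160604  0.1815361   0.20576748]
```

>>> {"name": "servo_tool", "arguments": {
  "series": [
    {"dx": 1, "dy": 0, "dz": -0.3, "twist": 0}
  ]
}}

```text
time: 10.25
position: [0.7184, 0.2882, 0.4977]
orientation: [-0.008, 0.957, 0.181, 0.224]
force: [-0.4, 0.4, 0.7]
finger_gap: -0.0004
grasp_force: 0.0
```

>>> {"name": "servo_tool", "arguments": {
  "series": [
    {"dx": 1, "dy": 0, "dz": -0.3, "twist": 0}
  ]
}}

```text
time: 10.35
position: [0.7245, 0.2908, 0.5017]
orientation: [-0.01, 0.954, 0.181, 0.238]
force: [-0.4, -0.6, -0.3]
finger_gap: 0.0002
grasp_force: 0.0
```

>>> {"name": "servo_tool", "arguments": {
  "series": [
    {"dx": 1, "dy": 0, "dz": -0.3, "twist": 0}
  ]
}}

```text
time: 10.45
position: [0.7291, 0.2931, 0.5075]
orientation: [-0.013, 0.951, 0.181, 0.251]
force: [0.5, -0.2, 0.4]
finger_gap: 0.0004
grasp_force: 0.0
```

>>> {"name": "servo_tool", "arguments": {
  "series": [
    {"dx": 1, "dy": 0, "dz": -0.3, "twist": 0}
  ]
}}

```text
time: 10.55
position: [0.7325, 0.295, 0.5153]
orientation: [-0.015, 0.947, 0.181, 0.265]
force: [0.0, 0.8, 0.6]
finger_gap: 0.0001
grasp_force: 0.0
```

>>> {"name": "servo_tool", "arguments": {
  "series": [
    {"dx": 1, "dy": 0, "dz": -0.3, "twist": 0}
  ]
}}

```text
time: 10.65
position: [0.7349, 0.2967, 0.5245]
orientation: [-0.018, 0.943, 0.181, 0.279]
force: [-1.5, 0.4, -0.5]
finger_gap: -0.0001
grasp_force: 0.0
```

>>> {"name": "servo_tool", "arguments": {
  "series": [
    {"dx": 1, "dy": 0, "dz": -0.3, "twist": 0}
  ]
}}

```text
time: 10.75
position: [0.7365, 0.2981, 0.5348]
orientation: [-0.021, 0.939, 0.18, 0.293]
force: [0.9, -1.1, 0.3]
finger_gap: -0.0001
grasp_force: 0.0
```

>>> {"name": "servo_tool", "arguments": {
  "series": [
    {"dx": 1, "dy": 0, "dz": 0, "twist": 0}
  ]
}}

```text
time: 10.85
position: [0.7454, 0.3018, 0.5379]
orientation: [-0.024, 0.934, 0.18, 0.308]
force: [-0.1, 0.5, 0.5]
finger_gap: -0.0003
grasp_force: 0.0
```

>>> {"name": "servo_tool", "arguments": {
  "series": [
    {"dx": 1, "dy": 0, "dz": 0, "twist": 0}
  ]
}}

```text
time: 10.95
position: [0.7549, 0.3054, 0.5381]
orientation: [-0.026, 0.929, 0.18, 0.321]
force: [-0.2, 0.5, -0.6]
finger_gap: -0.0001
grasp_force: 0.0
```

>>> {"name": "servo_tool", "arguments": {
  "series": [
    {"dx": 1, "dy": 0, "dz": 0, "twist": 0}
  ]
}}

```text
time: 11.05
position: [0.7629, 0.3087, 0.5407]
orientation: [-0.029, 0.925, 0.179, 0.335]
force: [-0.1, 0.3, 0.1]
finger_gap: -0.0
grasp_force: 0.0
```

>>> {"name": "servo_tool", "arguments": {
  "series": [
    {"dx": 1, "dy": 0, "dz": 0, "twist": 0}
  ]
}}

```text
time: 11.15
position: [0.7696, 0.3116, 0.5452]
orientation: [-0.031, 0.919, 0.179, 0.349]
force: [-0.1, 0.4, 0.1]
finger_gap: 0.0
grasp_force: 0.0
```

>>> {"name": "servo_tool", "arguments": {
  "series": [
    {"dx": 1, "dy": 0, "dz": 0, "twist": 0}
  ]
}}

```text
time: 11.25
position: [0.7753, 0.3143, 0.5511]
orientation: [-0.034, 0.914, 0.178, 0.363]
force: [0.6, 0.3, 0.2]
finger_gap: 0.0
grasp_force: 0.0
```

>>> {"name": "servo_tool", "arguments": {
  "series": [
    {"dx": 1, "dy": 0, "dz": 0, "twist": 0}
  ]
}}

```text
time: 11.35
position: [0.7801, 0.3166, 0.5581]
orientation: [-0.037, 0.908, 0.178, 0.377]
force: [0.5, -0.6, 0.1]
finger_gap: 0.0
grasp_force: 0.0
```

```bash
cat >> h.py <<'E'
from scipy.spatial.transform import Rotation as Ro
def tool():
    s=ctrl.state();q=s['orientation'];return np.array(s['position']),Ro.from_quat([q[1],q[2],q[3],q[0]]).as_matrix(),s
def go(target):
    p,R,s=tool();return np.round(R.T@(np.array(target)-p)/.3,3)
E
python3 - <<'E'
from h import *
p,R,s=tool();print(s['time'],p,'\n',R.round(3),np.array(s['joints']).round(3))
print('tilt',np.degrees(np.arccos(-R[2,2])),'head',np.degrees(np.arctan2(R[1,2],R[0,2])))
g=np.array([.9755,.22,0]);r=np.array([.606,-.098,0]);z=R[:,2];x=R[:,0]
c=r-.005*g+[0,0,.118]
tip=c-.019*x+.035*z;print('tip',tip)
pre=tip-.10*z;print('pre',pre,go(pre),go(tip))
print('up',R.T@[0,0,1])
E
```

```text
11.35 [0.78009474 0.31663507 0.55805263] 
 [[ 0.653  0.351  0.672]
 [ 0.295 -0.934  0.201]
 [ 0.698  0.067 -0.713]] [ 0.357  0.667  0.122 -0.047  1.577  1.522]
tilt 44.52489018629748 head 16.64412222533944
tip [ 0.61223906 -0.09767517  0.07978493]
pre [ 0.54505511 -0.11775993  0.15107952] [-1.885  0.987  0.15 ] [-1.885  0.987  0.483]
up [ 0.69799831  0.06713054 -0.7129459 ]
```

>>> {"name": "servo_tool", "arguments": {
  "series": [
    {"dx": -0.14, "dy": 0.07, "dz": 0.0, "twist": 0},
    {"dx": -0.28, "dy": 0.14, "dz": 0.0, "twist": 0},
    {"dx": -0.42, "dy": 0.21, "dz": 0, "twist": 0},
    {"dx": -0.56, "dy": 0.28, "dz": 0, "twist": 0},
    {"dx": -0.7, "dy": 0.35, "dz": 0, "twist": 0},
    {"dx": -0.84, "dy": 0.42, "dz": 0, "twist": 0},
    {"dx": -0.95, "dy": 0.5, "dz": 0, "twist": 0},
    {"dx": -0.95, "dy": 0.5, "dz": 0, "twist": 0}
  ]
}}

```text
time: 12.15
position: [0.6443, 0.0899, 0.3668]
orientation: [-0.036, 0.909, 0.177, 0.375]
force: [0.4, 1.6, 0.1]
finger_gap: -0.0001
grasp_force: 0.0
```

>>> {"name": "servo_tool", "arguments": {
  "series": [
    {"dx": -0.14, "dy": 0.07, "dz": 0.0, "twist": 0},
    {"dx": -0.28, "dy": 0.14, "dz": 0.0, "twist": 0},
    {"dx": -0.42, "dy": 0.21, "dz": 0, "twist": 0},
    {"dx": -0.56, "dy": 0.28, "dz": 0, "twist": 0},
    {"dx": -0.7, "dy": 0.35, "dz": 0, "twist": 0},
    {"dx": -0.8, "dy": 0.42, "dz": 0, "twist": 0},
    {"dx": -0.85, "dy": 0.49, "dz": 0, "twist": 0},
    {"dx": -0.85, "dy": 0.49, "dz": 0, "twist": 0}
  ]
}}

```text
time: 12.95
position: [0.5299, -0.1231, 0.2003]
orientation: [-0.036, 0.909, 0.176, 0.376]
force: [0.6, -0.7, 0.6]
finger_gap: -0.0001
grasp_force: 0.0
```

Run:
```python
from h import *
p,R,s=tool();print(s['time'],p,'\n',R.round(3),np.array(s['joints']).round(3),s['force'])
im,d=read_camera('wrist');cv2.imwrite('pics/w1.png',im);np.savez('w1',im=im,d=d,p=p,R=R)
print([(np.round(r['point'],4).tolist(),round(r['p'],2)) for r in find_in('ring_bar','wrist')])
k=get_calibration('wrist');M=np.array(k['mount'])
def proj(X):
    t=R.T@(np.array(X)-p);c=M[:3,:3].T@(t-M[:3,3]);th=np.arctan2(np.hypot(c[0],c[1]),c[2]);f=np.arctan2(c[1],c[0])
    return [round(k['cx']+k['fx']*th*np.cos(f)),round(k['cy']+k['fy']*th*np.sin(f))]
b=np.array([-.22,.9755,0])
for o in(-.04,0,.04):print(o,proj(np.array([.606,-.098,.123])+o*b))
print('tcp',proj(p))
```

```text
12.95 [ 0.52993647 -0.1230632   0.20025266] 
 [[ 0.656  0.347  0.67 ]
 [ 0.293 -0.936  0.197]
 [ 0.696  0.067 -0.715]] [-0.576 -0.296  1.942  0.663  1.039  0.402] [ 0.58676897 -0.73880124  0.61975655]
[([0.6069, -0.1058, 0.1274], 0.71)]
-0.04 [292, 190]
0 [248, 184]
0.04 [205, 177]
tcp [250, 251]
```

View pics/w1.png

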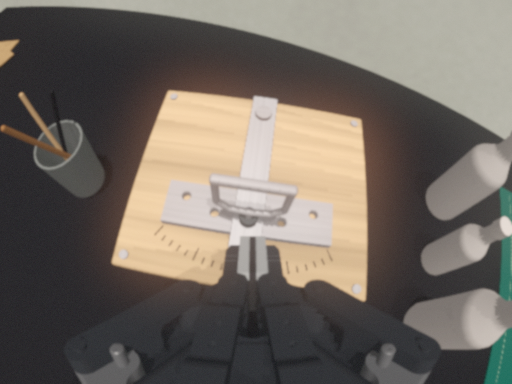

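The wrist picture shows the ring bar from (211,182) to (295,190), with the open ring below it, square in front of the shut fingertips. It sits about 4 mm towards −y from my estimate. The smallest bottle is at (465,245) on the right, between the larger two, and the pot is on the left.

>>> {"name": "servo_tool", "arguments": {
  "series": [
    {"dx": -0.08, "dy": 0, "dz": 0.05, "twist": 0},
    {"dx": -0.08, "dy": 0, "dz": 0.15, "twist": 0},
    {"dx": -0.08, "dy": 0, "dz": 0.25, "twist": 0},
    {"dx": -0.08, "dy": 0, "dz": 0.32, "twist": 0},
    {"dx": -0.08, "dy": 0, "dz": 0.32, "twist": 0}
  ]
}}

```text
time: 13.55
position: [0.5797, -0.1062, 0.1145]
orientation: [-0.038, 0.909, 0.179, 0.375]
force: [-0.0, -0.5, 0.3]
finger_gap: -0.0003
grasp_force: 0.0
```

Run:
```python
from h import *
p,R,s=tool();print(s['time'],p,'\n',R.round(3),np.array(s['joints']).round(3),s['force'])
print(go([.612,-.1015,.080]))
im,d=read_camera('wrist');cv2.imwrite('pics/w2.png',im[100:340,130:380].repeat(2,0).repeat(2,1))
```

```text
13.55 [ 0.5797243  -0.10615598  0.11450674] 
 [[ 0.655  0.354  0.668]
 [ 0.297 -0.933  0.203]
 [ 0.695  0.065 -0.716]] [-0.481 -0.062  1.922  0.732  0.82   0.315] [-0.03914453 -0.5096875   0.3470122 ]
[-0.005  0.016  0.157]
```

View pics/w2.png

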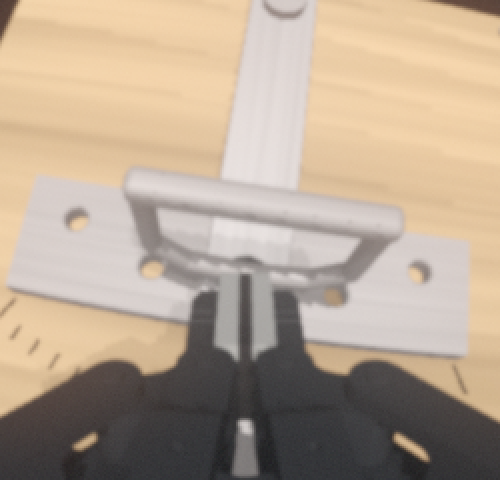

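The tips are at crop (245,270), just in front of the opening. The bar runs from (125,180) to (400,220), so the tips are a few mm left of the middle. I'll insert with a small right shift.

>>> {"name": "servo_tool", "arguments": {
  "series": [
    {"dx": -0.01, "dy": 0.02, "dz": 0.03, "twist": 0},
    {"dx": -0.01, "dy": 0.02, "dz": 0.08, "twist": 0},
    {"dx": -0.01, "dy": 0.02, "dz": 0.12, "twist": 0},
    {"dx": -0.01, "dy": 0.02, "dz": 0.15, "twist": 0},
    {"dx": -0.01, "dy": 0.02, "dz": 0.15, "twist": 0}
  ]
}}

```text
time: 14.1
position: [0.6098, -0.1055, 0.0827]
orientation: [-0.037, 0.909, 0.178, 0.376]
force: [-0.6, -0.8, 0.5]
finger_gap: 0.0
grasp_force: 0.0
```

Run:
```python
from h import *
p,R,s=tool();print(s['time'],p,'\n',R.round(3),np.array(s['joints']).round(3),s['force'],s['moment'])
print('up',R.T@[0,0,1])
im,d=read_camera('wrist');a=im[100:340,130:380].repeat(2,0).repeat(2,1)
b,_=read_camera('side');b=cv2.resize(b[150:250,180:300],None,fx=2.5,fy=2.5);b=np.pad(b,((0,480-b.shape[0]),(0,0),(0,0)))
cv2.imwrite('pics/w3.png',np.hstack([a,b]))
```

```text
14.1 [ 0.60984426 -0.1054998   0.08267926] 
 [[ 0.654  0.351  0.67 ]
 [ 0.296 -0.934  0.201]
 [ 0.697  0.067 -0.714]] [-0.448  0.069  1.865  0.772  0.742  0.275] [-0.62545746 -0.77002207  0.52593697] [-0.15780277  0.31638337 -0.01973101]
up [ 0.69656389  0.06737238 -0.71432465]
```

View pics/w3.png

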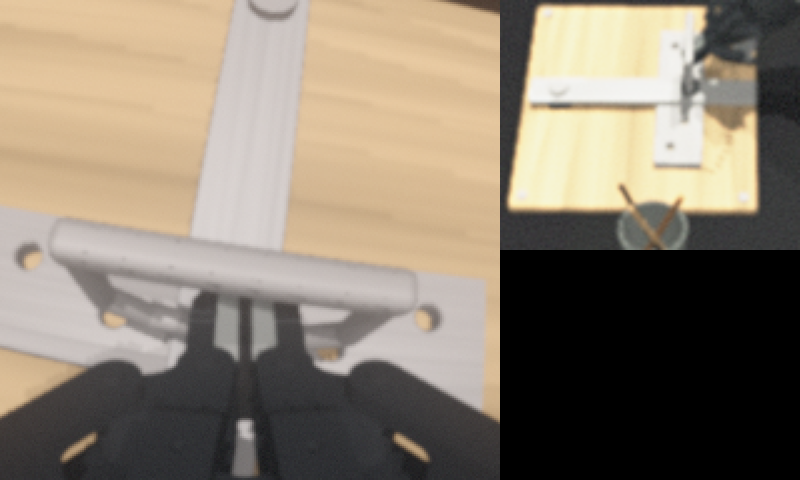

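The bar lies over both shut fingertips, which disappear beneath it at crop (245,300), so they are through the opening. Now I'll lift straight up while watching the force.

>>> {"name": "servo_tool", "arguments": {
  "series": [
    {"dx": 0, "dy": 0, "dz": 0.015, "twist": 0},
    {"dx": 0.012, "dy": 0, "dz": 0.003, "twist": 0},
    {"dx": 0.023, "dy": 0, "dz": -0.009, "twist": 0},
    {"dx": 0.035, "dy": 0.003, "dz": -0.021, "twist": 0},
    {"dx": 0.035, "dy": 0.003, "dz": -0.021, "twist": 0}
  ]
}}

```text
time: 14.7
position: [0.6122, -0.1049, 0.0941]
orientation: [-0.037, 0.909, 0.178, 0.376]
force: [-0.3, -1.0, -4.2]
finger_gap: -0.0001
grasp_force: 2.0
```

>>> {"name": "servo_tool", "arguments": {
  "series": [
    {"dx": 0.01, "dy": 0.001, "dz": -0.01, "twist": 0},
    {"dx": 0.02, "dy": 0.002, "dz": -0.02, "twist": 0},
    {"dx": 0.03, "dy": 0.003, "dz": -0.03, "twist": 0},
    {"dx": 0.04, "dy": 0.004, "dz": -0.041, "twist": 0},
    {"dx": 0.04, "dy": 0.004, "dz": -0.041, "twist": 0}
  ]
}}

```text
time: 15.2
position: [0.6122, -0.105, 0.1114]
orientation: [-0.037, 0.909, 0.178, 0.376]
force: [-6.0, -1.8, -6.1]
finger_gap: -0.0001
grasp_force: 4.4
```

Run:
```python
from h import *
p,R,s=tool();print(s['time'],p,s['force'],np.array(s['joints']).round(3))
for c in('top','side'):
    im,d=read_camera(c);P=cloud(c,d);m=(P[...,2]>.1)&(P[...,2]<.165)&(np.hypot(P[...,0]-.61,P[...,1]+.1)<.06)&(d>0)
    Q=P[m];print(c,len(Q),Q.mean(0),np.percentile(Q[:,2],[50,90]))
im,d=read_camera('wrist');cv2.imwrite('pics/w4.png',im[100:340,130:380].repeat(2,0).repeat(2,1))
```

```text
15.2 [ 0.61224163 -0.10499045  0.11138188] [-5.9868402  -1.78628258 -6.09337593] [-0.444  0.027  1.842  0.723  0.787  0.344]
top 248 [ 0.59319546 -0.10641025  0.14871291] [0.14936015 0.16092843]
side 297 [ 0.59119475 -0.10067679  0.14479189] [0.14742876 0.16129071]
```

View pics/w4.png

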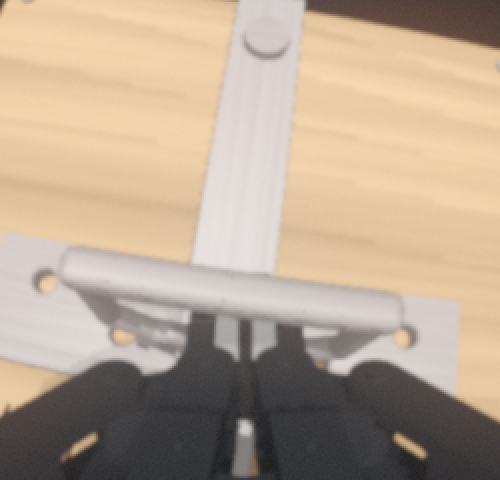

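The bar rests across both fingertips at crop (235,300), with the holes clear beside it. The 6 N downward force agrees with the pin being about 15 mm up. Now I'll swing along tool y, which matches the chord to the −0.262 hole, keeping the height.

>>> {"name": "servo_tool", "arguments": {
  "series": [
    {"dx": -0.001, "dy": 0.025, "dz": 0.001, "twist": 0},
    {"dx": -0.002, "dy": 0.05, "dz": 0.002, "twist": 0},
    {"dx": -0.004, "dy": 0.075, "dz": 0.004, "twist": 0},
    {"dx": -0.005, "dy": 0.1, "dz": 0.005, "twist": 0},
    {"dx": -0.006, "dy": 0.12, "dz": 0.006, "twist": 0},
    {"dx": -0.006, "dy": 0.12, "dz": 0.006, "twist": 0}
  ]
}}

```text
time: 15.95
position: [0.6254, -0.1396, 0.1113]
orientation: [-0.036, 0.909, 0.177, 0.376]
force: [-4.7, -2.3, -6.3]
finger_gap: 0.0004
grasp_force: 3.8
```

Run:
```python
from h import *
p,R,s=tool();print(s['time'],p,s['force'],s['moment'],np.array(s['joints']).round(3))
im,d=read_camera('wrist');cv2.imwrite('pics/w5.png',im[100:340,130:380].repeat(2,0).repeat(2,1))
```

```text
15.95 [ 0.6254255  -0.13962221  0.11126367] [-4.6746737  -2.26264232 -6.32674241] [-0.57084404  1.3451458  -0.07856447] [-0.497  0.096  1.77   0.742  0.822  0.295]
```

View pics/w5.png

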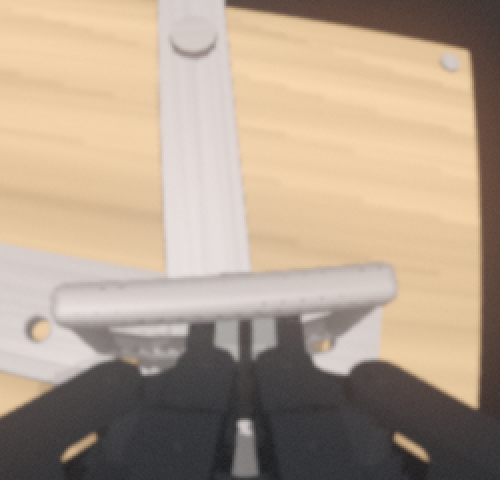

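The ring rode along with the fingertips. The bar now runs from crop (55,300) to (395,280), and the swing is about −0.22. I'll carry it a little further, just short of the hole, then lower the tips so the pin rides on the plate.

>>> {"name": "servo_tool", "arguments": {
  "series": [
    {"dx": -0.001, "dy": 0.007, "dz": 0.001, "twist": 0},
    {"dx": -0.001, "dy": 0.014, "dz": 0.001, "twist": 0},
    {"dx": -0.001, "dy": 0.014, "dz": 0.001, "twist": 0},
    {"dx": -0.018, "dy": 0.012, "dz": 0.018, "twist": 0},
    {"dx": -0.036, "dy": 0.01, "dz": 0.036, "twist": 0},
    {"dx": -0.054, "dy": 0.009, "dz": 0.055, "twist": 0},
    {"dx": -0.067, "dy": 0.008, "dz": 0.068, "twist": 0},
    {"dx": -0.067, "dy": 0.008, "dz": 0.068, "twist": 0}
  ]
}}

```text
time: 16.8
position: [0.6269, -0.1427, 0.0827]
orientation: [-0.037, 0.909, 0.178, 0.376]
force: [-0.8, 0.2, -0.4]
finger_gap: 0.0002
grasp_force: 0.0
```

Run:
```python
from h import *
p,R,s=tool();print(s['time'],p,s['force'],np.array(s['joints']).round(3))
# straightedge swing and ring height from depth
for c in('top','side'):
    t0=np.load(c+'.npz');im,d=read_camera(c)
    for n,(dd) in(('before',t0['d']),('now',d)):
        P=cloud(c,dd);m=(dd>0)&(P[...,2]>.02)&(P[...,2]<.04)&(P[...,0]>.66)&(P[...,0]<.78)&(abs(P[...,1]+.08)<.06)
        Q=P[m];w,v=np.linalg.eigh(np.cov(Q[:,:2].T));a=np.arctan2(v[1,1],v[0,1]);a=(a+np.pi/2)%np.pi-np.pi/2
        print(c,n,len(Q),'se yaw',round(a,4))
im,d=read_camera('wrist');cv2.imwrite('pics/w6.png',im[100:340,130:380].repeat(2,0).repeat(2,1));np.savez('w6',im=im,d=d,p=p,R=R)
k=get_calibration('wrist');M=np.array(k['mount'])
def wcloud(d,p,R):
    v,u=np.indices(d.shape);x=u-k['cx'];y=v-k['cy'];r=np.hypot(x,y)+1e-9;th=r/k['fx'];q=np.tan(th)*d
    P=np.stack([x/r*q,y/r*q,d],-1)@M[:3,:3].T+M[:3,3];return P@R.T+p
w=np.load('w1.npz')
for n,(dd,pp,RR) in{'w1':(w['d'],w['p'],w['R']),'w6':(d,p,R)}.items():
    P=wcloud(dd,pp,RR);m=(dd>0)&(P[...,2]>.11)&(P[...,2]<.16)&(np.hypot(P[...,0]-.61,P[...,1]+.12)<.065);m[225:]=0
    Q=P[m];w_,v=np.linalg.eigh(np.cov(Q[:,:2].T));print(n,len(Q),Q.mean(0),np.percentile(Q[:,2],[50,90,98]),'bar',v[:,1],w_[1]**.5,np.arctan(-v[0,1]/v[1,1]))
```

```text
16.8 [ 0.62692271 -0.14269958  0.08269091] [-0.79102135  0.18518669 -0.40341785] [-0.502  0.149  1.777  0.786  0.782  0.231]
top before 381 se yaw 0.2715
top now 428 se yaw 0.5337
side before 399 se yaw 0.3047
side now 433 se yaw 0.5577
w1 1129 [ 0.60365179 -0.10263877  0.12672746] [0.12795748 0.12914745 0.12972089] bar [-0.22097097  0.97528039] 0.0232432481122079 0.222809934460625
w6 46 [ 0.63793832 -0.16768992  0.12677734] [0.12702471 0.12761743 0.12801168] bar [-0.36505941  0.93098422] 0.0033083873006170598 0.37369662089168554
```

```bash
cat >> h.py <<'E'
def wcloud(d,p,R):
    k=get_calibration('wrist');M=np.array(k['mount'])
    v,u=np.indices(d.shape);x=u-k['cx'];y=v-k['cy'];r=np.hypot(x,y)+1e-9;q=np.tan(r/k['fx'])*d
    P=np.stack([x/r*q,y/r*q,d],-1)@M[:3,:3].T+M[:3,3];return P@R.T+p
E
python3 - <<'E'
from h import *
for n,c,yaw in(('w1',(.606,-.102),.22),('w6',(.620,-.140),.482)):
    w=np.load(n+'.npz');P=wcloud(w['d'],w['p'],w['R']);a=P[...,0]-c[0];b=P[...,1]-c[1]
    lx=a*np.cos(yaw)+b*np.sin(yaw);ly=-a*np.sin(yaw)+b*np.cos(yaw)
    m=(w['d']>0)&(P[...,2]>.112)&(P[...,2]<.16)&(abs(lx)<.015)&(abs(ly)<.055)
    if n=='w6': m&=abs(ly)>.02
    Q=P[m];print(n,m.sum(),np.percentile(Q[:,2],[50,80,95]).round(4),'ly',ly[m].min(),ly[m].max(),'lx',lx[m].mean())
    A=np.c_[ly[m],lx[m]];print('yaw',yaw-np.polyfit(A[:,0],A[:,1],1)[0])
E
```

```text
w1 1118 [0.128  0.1288 0.1294] ly -0.04007615416642308 0.03939873942852072 lx -0.0024186225736157634
yaw 0.22296954582221196
w6 2198 [0.1274 0.1281 0.1287] ly -0.03894573257244551 0.04026368140757551 lx -0.0018448140051036009
yaw 0.47936245002073263
```

View pics/w6.png

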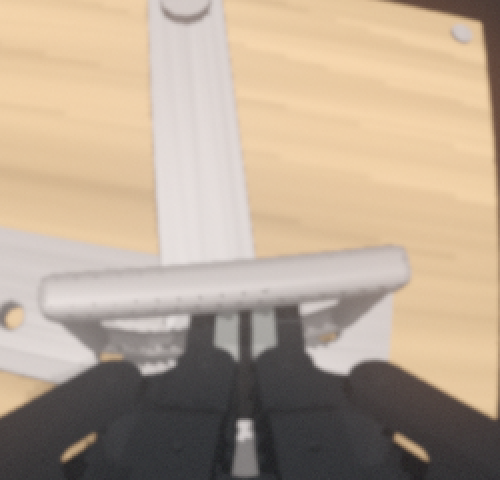

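The bar runs from crop (42,295) to (408,262), with the fingertips free beneath it. Its top is back at 0.128 m, the same as with the pin home, and the swing changed by about −0.26, so the pin has dropped into the target hole. I'll withdraw straight back.

>>> {"name": "servo_tool", "arguments": {
  "series": [
    {"dx": 0, "dy": 0, "dz": -0.05, "twist": 0},
    {"dx": 0, "dy": 0, "dz": -0.12, "twist": 0},
    {"dx": 0, "dy": 0, "dz": -0.22, "twist": 0},
    {"dx": 0, "dy": 0, "dz": -0.34, "twist": 0},
    {"dx": 0, "dy": 0, "dz": -0.45, "twist": 0},
    {"dx": 0, "dy": 0, "dz": -0.45, "twist": 0}
  ]
}}

```text
time: 17.55
position: [0.5363, -0.1717, 0.1843]
orientation: [-0.033, 0.908, 0.178, 0.379]
force: [0.7, -1.0, 0.3]
finger_gap: -0.0
grasp_force: 0.0
```

Run:
```python
from h import *
p,R,s=tool();print(s['time'],p,s['force'])
im,d=read_camera('wrist');P=wcloud(d,p,R);yaw=.482
a=P[...,0]-.62;b=P[...,1]+.14;lx=a*np.cos(yaw)+b*np.sin(yaw);ly=-a*np.sin(yaw)+b*np.cos(yaw)
m=(d>0)&(P[...,2]>.112)&(P[...,2]<.16)&(abs(lx)<.015)&(abs(ly)<.055)
z=np.percentile(P[m][:,2],[50,80,95]);y=yaw-np.polyfit(ly[m],lx[m],1)[0];print(m.sum(),z,y,y-.223)
if abs(z[0]-.128)<.004 and abs(y-.223-.262)<.025: print(ctrl.sign_off())
```

```text
17.55 [ 0.5362504  -0.17166976  0.18431304] [ 0.65946941 -0.99826187  0.26320497]
1237 [0.12797953 0.12879754 0.12936204] 0.47359580116609734 0.25059580116609736
the job is handed in; nothing more can be done
None
```

I hooked the ring with the shut fingertips and lifted the pin. I then swung the straightedge one hole towards the smallest glue bottle; it measures about 0.25 rad against 0.262. The pin dropped home (bar top back at 128 mm), and I withdrew and handed the job in at about 17.6 s with nothing else touched.

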